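Open the sprung gate of the parts-draining cage and hold it wide

TASK

The washed engine cover is waiting behind the gate of the blue draining cage. Squeeze the two tabs of the yellow catch together until they stop, then do the same with the red catch; then take the gate's green post and swing the gate outward past its click detent until it stands wide open, at least 70 degrees from closed. The gate's spring pulls it back, so finish while still holding the post with the gate wide open, and leave the cover, the pan and the tools where they are.

Things in the scene. Friction and masses are not known exactly. Their poses are not given: they have to be found in the camera images.
- gate_hinge (a point): point on the upright hinge axis of the gate, 100 mm above the bench, fixed to the cage: its x points along the closed gate from the hinge to the free end, its y into the cage, z up. The cage has blue walls 94 mm high over 262 x 262 mm, open on top; a steel beam 24 mm wide, top 98 mm above the bench, runs 40 mm behind the gate (inside) and carries the catches
- gate_post: upright round green post of 18 mm diameter by which the gate is held, fixed to a bracket on the gate's outer side; origin 143 mm above the bench, the post stands 28 mm above it and its free length reaches 45 mm below it. With the gate closed it is 110 mm along x and 35 mm outward (-y) from the hinge axis; it swings with the gate and its sleeve turns freely about its own upright axis
- gate (a joint): angle of the gate, rad: 0 closed; grows as it swings outward, away from the cage (clockwise seen from above) up to the stop at 1.55. Gate 220 mm long, top at 100 mm; a spring closes it (about 0.6 N at the post when closed, 3 N when wide open); a brass sprung plunger under it makes the detent, felt from about 0.65 to 0.85, at most about 6 N more at the post; let go beyond it, the gate springs back to the detent or slams shut
- yellow_fixed (a point): the fixed tab of the yellow catch: upright yellow plate 8 mm thick (its x), 20 mm wide (its y), 42 mm tall (z), origin at its centre, about 129 mm above the bench; x points from the sliding tab to it, along the line of the closed gate away from the hinge (the cage's x). It and the sliding tab stand on a dark housing 56 mm long and 32 mm wide whose top is 21 mm below this origin; which catch sits nearer the hinge varies; the two catches are 100 mm apart
- yellow_tab (a point): centre of the sliding tab of the yellow catch: upright yellow plate 8 mm thick, 22 mm wide, 42 mm tall, facing the fixed tab. Locked, the two tabs measure 40 mm over their outer faces; squeezed home, 27 mm. A low yellow arm of 10 mm height runs from it over the gate and hooks round a pin on the gate
- yellow_slide (a joint): travel of the yellow sliding tab towards its fixed tab, m: 0 locked, 0.013 squeezed home at its stop (the gate is free of it from 0.009); slides against about 4 N of friction and stays where it is left
- red_fixed (a point): the fixed tab of the red catch: upright red plate 8 mm thick (its x), 20 mm wide (its y), 42 mm tall (z), origin at its centre, about 129 mm above the bench; x points from the sliding tab to it, along the line of the closed gate away from the hinge (the cage's x). It and the sliding tab stand on a dark housing 56 mm long and 32 mm wide whose top is 21 mm below this origin; which catch sits nearer the hinge varies; the two catches are 100 mm apart
- red_tab (a point): centre of the sliding tab of the red catch: upright red plate 8 mm thick, 22 mm wide, 42 mm tall, facing the fixed tab. Locked, the two tabs measure 40 mm over their outer faces; squeezed home, 27 mm. A low red arm of 10 mm height runs from it over the gate and hooks round a pin on the gate
- red_slide (a joint): travel of the red sliding tab towards its fixed tab, m: 0 locked, 0.013 squeezed home at its stop (the gate is free of it from 0.009); slides against about 4 N of friction and stays where it is left
- cover: bystander: round cast engine cover, 150 mm across, 46 mm tall, green gasket on its rim, loose inside the cage; origin under its centre
- screwdriver: bystander: screwdriver with a green handle lying on the bench outside the gate's sweep, about 30 mm high
- spanner: bystander: steel spanner lying flat on the bench beside the cage, between it and the robot
- pan: bystander: open aluminium pan, 170 mm across, 70 mm tall, on the bench outside the gate's sweep; origin under its centre

How it is judged (in metres and radians):
On the way, in this order (a step that is already met when the one before it is completed fails the run):
1. the yellow catch is squeezed home: its sliding tab is at least 11 mm along while the fingers press its fixed tab (value of joint yellow_slide above 0.011 m and contact force between the fingers and yellow_fixed_tab above 1 N), for 0.1 s.
2. the red catch is squeezed home: its sliding tab is at least 11 mm along while the fingers press its fixed tab (value of joint red_slide above 0.011 m and contact force between the fingers and red_fixed_tab above 1 N), for 0.1 s.
3. the gate is past its detent (over 0.95 rad) (value of joint gate above 0.95 rad), for 0.1 s.
At the end, for the whole second after the job is handed in: the gate is held still, more than 1.2 rad (69 degrees) open, by fingers that press the green post with over 1 N; both catches are still released (over 9 mm of travel) (value of joint gate above 1.2 rad and velocity of joint gate between -0.15 and 0.15 rad/s and contact force between the fingers and gate_post above 1 N and value of joint each of yellow_slide, red_slide above 0.009 m); the arm keeps its last pose, push and grip.
It fails at once if the cover is shifted by more than 20 mm (distance of cover from where it was at the start of the episode above 0.02 m).
It fails at once if the screwdriver is shifted by more than 20 mm (distance of screwdriver from where it was at the start of the episode above 0.02 m).
It fails at once if the spanner is shifted by more than 20 mm (distance of spanner from where it was at the start of the episode above 0.02 m).
It fails at once if the pan is shifted by more than 20 mm (distance of pan from where it was at the start of the episode above 0.02 m).
It fails at once if the red catch is worked before the yellow one (value of joint red_slide above 0.006 m and value of joint yellow_slide below 0.009 m).
It also fails if it takes over 54 s, if anything falls off the work surface, if the arm or the gripper's body presses on something with over 40 N, if the wrist force passes 120 N, or if a joint passes its speed limit or range.

ROBOT

A 7-joint arm with a two-finger parallel gripper is mounted at the origin on the work surface. World frame = base frame: x ahead of the robot, y to its left, z up, the work surface at z = 0. Lengths are in mm, angles in rad, forces in N, time in s.
With the tool pointing down it reaches from about 400 to 850 mm from the base axis. Payload 4.4 kg.
Tool frame: the origin (TCP) lies midway between the tips of the shut fingers; the grasp point (between the pads) lies 19 mm behind it (robot.grip_point_offset is the distance from the TCP to the grasp point, in mm); z points along the fingers, y is the direction in which the jaws open and shut (so a half turn about z gives the same grasp; the last joint's range is limited). The gripper opens to 94 mm and grips with 3 to 60 N. Pads are 16 mm wide; open, the fingers measure 119 mm over their backs; the gripper's body (75 mm by 177 mm) begins 78 mm behind the grasp point.
Start: joints at [-1.272, 0.628, 0.038, 1.517, -0.027, 0.996, -0.02], TCP at [231.872, 607.251, 205.478] pointing down, gripper open.
Joint ranges: [-3.06, 3.06], [-0.37, 2.12], [-1.25, 1.32], [0.18, 2.47], [-1.1, 4.24], [0.23, 1.98], [-2.94, 2.94]. Speed limits (rad/s): [2.57, 2.57, 3.14, 3.14, 3.14, 3.14, 3.14].

INTERFACE

Orientations are given as [roll, pitch, yaw] about the fixed x, y, z axes, in that order (R = Rz(yaw) Ry(pitch) Rx(roll)).
In Python, from plant import robot gives the robot as it stands.
- The arm moves only by the tool step_arm, never from a script. Its argument "rows" is a list of rows, each an object of numbers: "x", "y", "z": the shift along the tool's x, y, z in mm; "wx", "wy", "wz": the turn, a rotation vector about the tool's x, y, z in units of 5 degrees (1.0 is 5 degrees). In form: [{"x": .., "y": .., "z": .., "wx": .., "wy": .., "wz": ..}, ...]. A call has 1 to 8 rows; each row shifts and turns the commanded pose from where the row before left it, along the tool's axes as they then stand; what a row does not reach is not made up. A row lasts 1/10 s, in which the tool goes at most 50 mm and 8.59 degrees, less where a joint would pass 70% of its speed; a pose out of reach is approached as far as the arm can. A call is refused whole if a number of a shift passes 50 or a number of a turn 1, either way. A call with a gripper value outside its range is refused whole. "jaw" is the gripper's target within -1 to 1 (fully open at 1, half-way at 0, shut at -1), set as the call begins (left out, the last holds). The fingers move at their own pace and stop on an object; "grip_force" is the grip in N (left out, the last holds). Time passes only in rows, so rows that do not move let the fingers close. It gives the time, the measured TCP pose, the force and the opening at its end, in the units of the state.
- robot.read_state(): the state, without advancing time (a new reading comes with each control period).
- robot.get_image(name): name is "scene" or "top" or "wrist"; returns a dict with "pixels" (384x512x3 uint8, red, green, blue), "range_z" (384x512 float32, mm along the optical axis (not along the pixel's ray), 0 where there is no reading), "intrinsics" (3x3 intrinsics, pixels), "xyz" and "rotation" of the camera in the world; the wrist camera has in their place "T_tool_cam" (4x4, takes a point from camera to tool coordinates, whose origin is the TCP and whose axes are the flange's). Camera axes: x right, y up, looking along -z (the intrinsics and any distortion apply to the point x, -y, -z); pixel columns grow to the right and rows downward; lengths in mm; the calibration is good to about 2 mm. The wrist camera is an equidistant fisheye: a pixel r from the principal point sees the ray r / f radians off the axis. A picture is of the moment at which its call begins: read the wrist's pose just before it.
- robot.close_job(): hands the job in, once; it reports no verdict.
The state is a dict: "clock": time; "qpos": joint angles; "dq": joint speeds; "tau": joint torques, N m; "ee_pos": TCP position; "orientation": TCP orientation; "force": force on the tool from outside, world axes, zero at the start; "ft_torque": the same for the moment, N m; "grip_width": finger opening in mm.
Only numpy, scipy, OpenCV 4.12 (cv2) and the standard library are available. Lean on these libraries where they do the work, as an engineer would, in place of code of your own. Each camera call takes 0.05 s, during which the arm holds its last target. There are 200 camera calls.

## Working session

There is one attempt and no reset: what is moved stays moved. The work goes in short steps, Python scripts to look and compute and a tool call to move; the robot and the scene stay as the last step left them, time stands still between calls to the robot, and variables do not carry over. Pictures are saved under pics/ and viewed, about 8 in all and at most 12, crops included, and the job is handed in when it is done.

Besides the shell and the picture viewer there is one more tool, called after "Emit:" as name(argument=value, ...) on one line, values as JSON. step_arm: Moves the arm, as the interface text tells. Its arguments: {"type":"object","properties":{"rows":{"type":"array"},"jaw":{"type":"number"},"grip_force":{"type":"number"}},"required":["rows"]}

```bash
ls; mkdir -p pics; cat > h.py <<'E'
import numpy as np, cv2
from scipy.spatial.transform import Rotation as R
from plant import robot
def snap(n,f):
    im=robot.get_image(n); cv2.imwrite(f'pics/{f}.png',im['pixels'][:,:,::-1]); return im
def cloud(im):
    K=np.array(im['intrinsics']); z=im['range_z']; h,w=z.shape
    u,v=np.meshgrid(np.arange(w),np.arange(h))
    p=np.stack([(u-K[0,2])/K[0,0]*z,-(v-K[1,2])/K[1,1]*z,-z],-1)
    return p@rot(im).T+np.array(im['xyz'])
def rot(im):
    r=np.array(im['rotation'],float)
    return r if r.shape==(3,3) else R.from_euler('xyz',r).as_matrix()
E
python3 - <<'E'
from h import *
print(robot.read_state())
a=snap('scene','s1');b=snap('top','t1')
for i in(a,b): print(i['xyz'],i['rotation'],i['intrinsics'],(i['range_z']>0).mean())
cv2.imwrite('pics/both.png',cv2.resize(np.vstack([a['pixels'],b['pixels']])[:,:,::-1],None,fx=.78,fy=.78))
np.savez('v1.npz',ta=cloud(a),tb=cloud(b),pa=a['pixels'],pb=b['pixels'])
E
```

```text
pics
{'clock': 0.0, 'qpos': array([-1.27178385,  0.62927933,  0.0384126 ,  1.51837108, -0.02699285,
        0.99627987, -0.01998633]), 'dq': array([ 1.54697499e-03,  4.62599588e-05,  2.66894067e-04, -1.59274822e-04,
       -1.33953465e-03, -1.16872738e-03,  5.01220982e-06]), 'tau': array([-1.45186918e-03, -5.49735725e+01,  1.14371069e+00, -1.86633128e+01,
       -5.20037091e-02,  2.33374082e-02,  1.49435950e-04]), 'ee_pos': array([231.62596765, 606.62227793, 204.59588119]), 'orientation': array([-3.13977203e+00,  9.22302254e-06,  2.77682143e+00]), 'force': array([ 0.62666745,  0.42434312, -0.08141727]), 'ft_torque': array([-0.0350894 , -0.04447077, -0.03728838]), 'grip_width': 94.23736945113828}
[1082.71670913 -401.52076974 1137.75165981] [0.53500086 0.00584947 0.96554473] [[402.72954704   0.         256.39787155]
 [  0.         402.72954704 184.78173171]
 [  0.           0.           1.        ]] 0.9959869384765625
[ 495.68207962  -37.27661471 1147.00754955] [ 0.08085239  0.00280703 -1.56589761] [[347.63026967   0.         258.60434477]
 [  0.         347.63026967 196.66718455]
 [  0.           0.           1.        ]] 0.995941162109375
```

View pics/both.png

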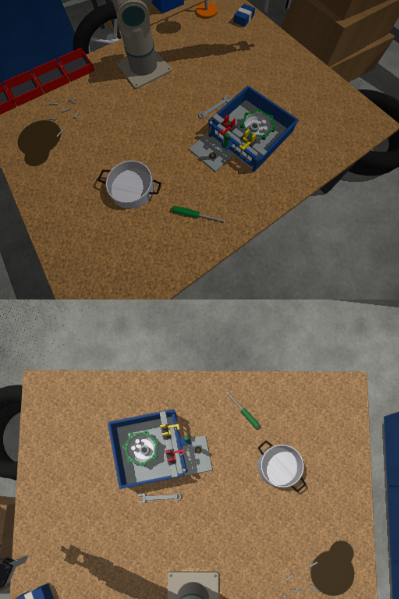

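```bash
python3 - <<'E'
from h import *
d=np.load('v1.npz')
a=d['pa'][100:230,230:400];b=d['pb'][130:265,130:280]
f=lambda i:cv2.resize(i,(600,460),interpolation=cv2.INTER_CUBIC)
cv2.imwrite('pics/crop.png',cv2.resize(np.vstack([f(a),f(b)])[:,:,::-1],(390,598)))
cv2.imwrite('pics/cropt.png',f(b)[:,:,::-1]); 
for n,k in(('a','scene'),('b','top')):
    hsv=cv2.cvtColor(d['p'+n],cv2.COLOR_RGB2HSV);P=d['t'+n];H,S,V=[hsv[...,i].astype(int) for i in range(3)]
    z=P[...,2]
    box=(P[...,0]>350)&(P[...,0]<800)&(P[...,1]>-250)&(P[...,1]<300)&(z>60)&(z<250)
    for nm,m in (('y',(H>22)&(H<34)&(S>120)),('r',((H<6)|(H>174))&(S>130)),('g',(H>50)&(H<85)&(S>80)),('blue',(H>100)&(H<125)&(S>120))):
        m=m&box&(V>60)
        if nm in 'ry': m&=(z>135)
        if nm=='g': m&=(z>90)
        if nm=='blue': m&=(z>80)
        nn,l,st,c=cv2.connectedComponentsWithStats(m.astype(np.uint8))
        for i in range(1,nn):
            if st[i,4]>=8:
                q=P[l==i]; print(k,nm,st[i],q.min(0).round(),q.max(0).round(),np.median(q,0).round(1))
                if nm=='blue' and st[i,4]>100: print(cv2.minAreaRect(q[:,:2].astype(np.float32)))
E
```

```text
scene y [313 165   7   8  29] [644.  92. 135.] [655. 115. 154.] [651.9 101.6 146.7]
scene y [323 172   5   7  24] [678. 104. 135.] [685. 120. 154.] [681.2 110.3 147.2]
scene r [288 147   6   7  27] [548.  74. 135.] [559.  93. 153.] [553.7  82.6 146.1]
scene r [296 152   6   7  24] [578.  82. 136.] [587. 103. 151.] [583.5  90.6 146.2]
scene g [289 170   5   6  23] [623.  17. 163.] [637.  31. 173.] [630.8  24.5 169.3]
scene blue [278 110  64  37 223] [448.  87.  82.] [549. 300. 100.] [474.7 214.9  93.1]
((476.113037109375, 203.84262084960938), (221.44305419921875, 93.74329376220703), 75.75980377197266)
scene blue [268 151   6   5  20] [493.  39.  80.] [503.  61.  97.] [498.1  49.9  91.7]
scene blue [272 158  11  10  43] [522.  34.  93.] [561.  49. 103.] [541.5  40.8  98.7]
scene blue [313 159  63  48 307] [686.  68.  87.] [754. 300. 104.] [726.8 157.3  94.3]
((726.2237548828125, 182.1879119873047), (232.34408569335938, 66.25727081298828), 86.29510498046875)
scene blue [289 175  19  17 106] [611.  15.  89.] [662.  69. 103.] [637.4  53.9  97.3]
((643.982666015625, 50.616416931152344), (4
[... 579 characters left out ...]
82] [701. 135.  85.] [740. 300. 100.] [720.7 215.9  94.1]
((721.4088745117188, 217.67604064941406), (9.724461555480957, 168.12789916992188), 11.55331039428711)
top blue [224 167  21  26 169] [594.  11.  92.] [671.  72. 104.] [624.9  52.6  98. ]
((637.6072998046875, 39.71087646484375), (78.14877319335938, 50.3600959777832), 11.824353218078613)
top blue [231 200   8  18  69] [519.  28.  81.] [570.  50. 104.] [545.9  40.1  99.5]
top blue [148 202  73  40 334] [445.  82.  88.] [563. 300. 100.] [473.2 239.1  93.7]
((476.1160583496094, 206.44390869140625), (229.98995971679688, 106.43647003173828), 71.482666015625)
top blue [228 223   8   4  24] [492.  37.  91.] [501.  58.  98.] [494.8  47.6  93.7]
```

View pics/cropt.png

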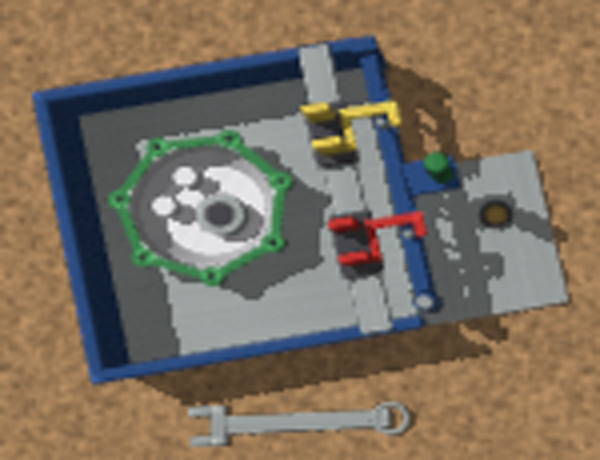

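Emit:
step_arm(rows=[{"wz": 1},{"wz": 1},{"wz": 1},{"wz": 1},{"wz": 1},{"wz": 1},{"wz": 1},{"wz": 1}], jaw=1, grip_force=30)

```text
invalid input
```

Emit:
step_arm(rows=[{"wz": 1},{"wz": 1},{"wz": 1},{"wz": 0.5},{}])

```text
invalid input
```

```bash
cat >> h.py <<'E'
def go(x,y,z,yaw=None):
    "remaining shift to a world TCP, in tool axes (of the pointing-down tool at its present yaw)"
    s=robot.read_state(); Rm=R.from_euler('xyz',s['orientation']).as_matrix()
    print('t',s['clock'],'pos',np.round(s['ee_pos'],1),'rpy',np.round(s['orientation'],4),'F',np.round(s['force'],1),'w',round(s['grip_width'],1),'q',np.round(s['qpos'],2))
    print('shift',np.round(Rm.T@(np.array([x,y,z])-s['ee_pos']),1))
E
python3 -c "
from h import *
go(671,108,205)"
```

```text
t 0.1 pos [231.7 606.7 204.7] rpy [-3.14    0.      2.7768] F [-0.4 -0.7 -0.9] w 94.2 q [-1.27  0.63  0.04  1.52 -0.03  1.   -0.02]
shift [-5.883e+02 -3.092e+02  2.000e-01]
```

Emit:
step_arm(rows=[{"x": 0,"y": 0,"z": 0,"wx": 0,"wy": 0,"wz": 1},{"x": 0,"y": 0,"z": 0,"wx": 0,"wy": 0,"wz": 1},{"x": 0,"y": 0,"z": 0,"wx": 0,"wy": 0,"wz": 1},{"x": 0,"y": 0,"z": 0,"wx": 0,"wy": 0,"wz": 1},{"x": 0,"y": 0,"z": 0,"wx": 0,"wy": 0,"wz": 1},{"x": 0,"y": 0,"z": 0,"wx": 0,"wy": 0,"wz": 1},{"x": 0,"y": 0,"z": 0,"wx": 0,"wy": 0,"wz": 1},{"x": 0,"y": 0,"z": 0,"wx": 0,"wy": 0,"wz": 1}], jaw=1, grip_force=30)

```text
clock: 0.9
ee_pos: [231.7, 606.9, 205.0]
orientation: [-3.141, 0.001, 2.075]
force: [0.0, -0.3, -1.2]
grip_width: 94.0
```

Emit:
step_arm(rows=[{"x": 0,"y": 0,"z": 0,"wx": 0,"wy": 0,"wz": 1},{"x": 0,"y": 0,"z": 0,"wx": 0,"wy": 0,"wz": 1},{"x": 0,"y": 0,"z": 0,"wx": 0,"wy": 0,"wz": 1},{"x": 0,"y": 0,"z": 0,"wx": 0,"wy": 0,"wz": 0.5},{"x": 0,"y": 0,"z": 0,"wx": 0,"wy": 0,"wz": 0}])

```text
clock: 1.4
ee_pos: [231.6, 607.0, 204.9]
orientation: [-3.141, 0.001, 1.773]
force: [-0.2, 0.4, -0.0]
grip_width: 94.2
```

```bash
python3 -c "
from h import *
go(671,108,205)"
```

```text
t 1.4 pos [231.6 607.  204.9] rpy [-3.1412e+00  1.0000e-03  1.7733e+00] F [-0.2  0.4 -0. ] w 94.2 q [-1.43  0.65  0.32  1.52 -0.22  1.01 -0.85]
shift [-5.771e+02  3.301e+02  4.000e-01]
```

Emit:
step_arm(rows=[{"x": -36,"y": 20.6,"z": 0,"wx": 0,"wy": 0,"wz": 0},{"x": -36,"y": 20.6,"z": 0,"wx": 0,"wy": 0,"wz": 0},{"x": -36,"y": 20.6,"z": 0,"wx": 0,"wy": 0,"wz": 0},{"x": -36,"y": 20.6,"z": 0,"wx": 0,"wy": 0,"wz": 0},{"x": -36,"y": 20.6,"z": 0,"wx": 0,"wy": 0,"wz": 0},{"x": -36,"y": 20.6,"z": 0,"wx": 0,"wy": 0,"wz": 0},{"x": -36,"y": 20.6,"z": 0,"wx": 0,"wy": 0,"wz": 0},{"x": -36,"y": 20.6,"z": 0,"wx": 0,"wy": 0,"wz": 0}])

```text
clock: 2.2
ee_pos: [452.0, 356.9, 205.4]
orientation: [-3.141, -0.0, 1.775]
force: [0.4, -0.1, 0.1]
grip_width: 94.1
```

Emit:
step_arm(rows=[{"x": -36,"y": 20.6,"z": 0,"wx": 0,"wy": 0,"wz": 0},{"x": -36,"y": 20.6,"z": 0,"wx": 0,"wy": 0,"wz": 0},{"x": -36,"y": 20.6,"z": 0,"wx": 0,"wy": 0,"wz": 0},{"x": -36,"y": 20.6,"z": 0,"wx": 0,"wy": 0,"wz": 0},{"x": -36,"y": 20.6,"z": 0,"wx": 0,"wy": 0,"wz": 0},{"x": -36,"y": 20.6,"z": 0,"wx": 0,"wy": 0,"wz": 0},{"x": -36,"y": 20.6,"z": 0,"wx": 0,"wy": 0,"wz": 0},{"x": 0,"y": 0,"z": 0,"wx": 0,"wy": 0,"wz": 0}])

```text
clock: 3.0
ee_pos: [646.6, 132.2, 205.3]
orientation: [3.14, 0.006, 1.765]
force: [-0.2, -0.7, 0.5]
grip_width: 94.0
```

```bash
python3 - <<'E'
from h import *
go(671,108,205)
im=snap('wrist','w1'); print({k:im[k] for k in im if k not in('pixels','range_z')}, (im['range_z']>0).mean())
E
```

```text
t 3.0 pos [646.6 132.2 205.3] rpy [3.1399 0.0055 1.7652] F [-0.2 -0.7  0.5] w 94.0 q [-0.42  0.66  0.31  1.49 -0.21  1.02  0.13]
shift [-28.5  19.3   0.5]
{'intrinsics': array([[297.31863964,   0.        , 261.76041895],
       [  0.        , 297.31863964, 190.22839662],
       [  0.        ,   0.        ,   1.        ]]), 'T_tool_cam': array([[ 1.52948395e-03,  9.68644794e-01,  2.48445011e-01,
         7.16530729e+01],
       [ 9.99997574e-01, -1.87539668e-03,  1.15564001e-03,
         2.44442098e-02],
       [ 1.58533763e-03,  2.48442640e-01, -9.68645312e-01,
        -1.79116325e+02],
       [ 0.00000000e+00,  0.00000000e+00,  0.00000000e+00,
         1.00000000e+00]])} 0.9807332356770834
```

View pics/w1.png

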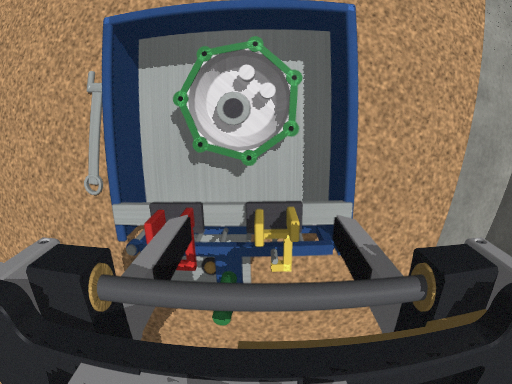

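```bash
cat >> h.py <<'E'
U=np.array([np.cos(.202),np.sin(.202)]);W=np.array([-U[1],U[0]])
def wcloud(im,s):
    K=np.array(im['intrinsics']);z=im['range_z'];h,w=z.shape
    u,v=np.meshgrid(np.arange(w),np.arange(h));a=(u-K[0,2])/K[0,0];b=(v-K[1,2])/K[1,1]
    th=np.hypot(a,b);k=np.tan(np.minimum(th,1.5))/np.maximum(th,1e-9)
    p=np.stack([a*k*z,-b*k*z,-z],-1);T=np.array(im['T_tool_cam'])
    p=p@T[:3,:3].T+T[:3,3]
    return p@R.from_euler('xyz',s['orientation']).as_matrix().T+s['ee_pos']
def wlook(f):
    s=robot.read_state();im=snap('wrist',f);P=wcloud(im,s)
    H,S,V=[c.astype(int) for c in cv2.split(cv2.cvtColor(im['pixels'],cv2.COLOR_RGB2HSV))]
    z=P[...,2]
    for nm,m,lo,hi in (('y',(H>22)&(H<34)&(S>120),144,158),('r',((H<6)|(H>174))&(S>130),144,158),('g',(H>50)&(H<85)&(S>80),164,180),('yarm',(H>22)&(H<34)&(S>120),100,125),('rarm',((H<6)|(H>174))&(S>130),100,125)):
        n,l,st,c=cv2.connectedComponentsWithStats((m&(V>50)&(z>lo)&(z<hi)).astype(np.uint8))
        for i in range(1,n):
            if st[i,4]>15:
                q=P[l==i]; e=np.c_[q[:,:2]@U,q[:,:2]@W]
                print(nm,st[i],'med',np.median(q,0).round(1),'alongU',np.percentile(e[:,0],[3,97]).round(1),'alongW',np.percentile(e[:,1],[3,97]).round(1))
E
python3 - <<'E'
from h import *
wlook('w2')
for n,p in(('Y',(664.8,106.5)),('R',(567.5,86.8)),('post',(630.7,23.5))): print(n,np.dot(p,U),np.dot(p,W))
go(671,108,205)
E
```

```text
y [291 223  10  24 214] med [678.1 114.4 149.5] alongU [683.7 691.1] alongW [-34.2 -15.7]
y [256 227   9  24 210] med [649.1 105.  149.6] alongU [653.4 660.4] alongW [-37.9 -18.4]
r [145 225  11  17 120] med [551.7  89.4 149.6] alongU [554.9 561.5] alongW [-30.6 -18.5]
g [214 311  19  18 255] med [630.5  26.3 170.6] alongU [615.6 629.9] alongW [-110.1  -95.3]
yarm [288 212  10  18  59] med [675.6 121.5 117. ] alongU [683.6 691.2] alongW [-29.7 -16. ]
yarm [256 214   9   7  47] med [647.1 113.6 116.7] alongU [652.9 660.6] alongW [-20.4 -18. ]
yarm [265 233  29  42 587] med [678.6  84.4 117.7] alongU [662.6 688.3] alongW [-81.4 -39.3]
rarm [177 212  21  63 498] med [585.4  54.8 117.8] alongU [571.4 592. ] alongW [-82.  -16.3]
rarm [156 214  11  13  66] med [553.5  92.7 116.2] alongU [553.9 561.7] alongW [-26.5 -18.6]
Y 672.6498027416766 -29.04363736833697
R 573.3757838780974 -28.821874716563002
post 622.5909360967829 -103.51457042432028
t 3.1 pos [643.2 139.2 204.9] rpy [-3.1406e+00 -1.0000e-04  1.7715e+00] F [-0.   0.3 -0.4] w 93.8 q [-0.43  0.66  0.3   1.5  -0.22  1.02  0.13]
shift [-36.1  21.   -0.2]
```

Emit:
step_arm(rows=[{"x": -36,"y": 21,"z": 0,"wx": 0,"wy": 0,"wz": 0},{"x": 0,"y": 0,"z": 0,"wx": 0,"wy": 0,"wz": 0},{"x": 0,"y": 0,"z": 0,"wx": 0,"wy": 0,"wz": 0}])

```text
clock: 3.4
ee_pos: [670.3, 110.2, 205.1]
orientation: [-3.141, -0.001, 1.774]
force: [0.6, 1.4, 0.4]
grip_width: 94.1
```

```bash
python3 - <<'E'
from h import *
go(670.7,108.8,122)
wlook('w3')
E
```

```text
t 3.4 pos [670.3 110.2 205.1] rpy [-3.1407e+00 -9.0000e-04  1.7739e+00] F [0.6 1.4 0.4] w 94.1 q [-0.37  0.69  0.3   1.43 -0.22  1.05  0.18]
shift [-1.5  0.2 83.1]
y [268 190  10  25 231] med [678.4 113.2 149.7] alongU [683.6 691.1] alongW [-34.4 -16.2]
y [231 193  11  26 237] med [649.4 104.9 149.8] alongU [653.2 660.5] alongW [-38.4 -18.5]
r [153 191  11  23 214] med [582.1  92.5 149.6] alongU [584.8 591.7] alongW [-35.1 -16.8]
r [122 193  12  24 214] med [553.4  84.  149.6] alongU [554.6 561.6] alongW [-38.9 -19. ]
yarm [268 181   9   6  35] med [676.9 121.8 117.1] alongU [684.1 691.3] alongW [-18.  -15.9]
yarm [235 184  38  65 667] med [677.8  85.3 117.8] alongU [659.1 688.3] alongW [-81.6 -18.7]
rarm [162 182  12  42 255] med [584.1  77.7 117.8] alongU [581.8 591.7] alongW [-53.6 -16.5]
rarm [134 184  20  30 246] med [556.7  76.6 117.8] alongU [555.8 570.3] alongW [-46.  -18.5]
```

Emit:
step_arm(rows=[{"x": 0,"y": 0,"z": 25,"wx": 0,"wy": 0,"wz": 0},{"x": 0,"y": 0,"z": 25,"wx": 0,"wy": 0,"wz": 0},{"x": 0,"y": 0,"z": 20,"wx": 0,"wy": 0,"wz": 0},{"x": 0,"y": 0,"z": 13,"wx": 0,"wy": 0,"wz": 0},{"x": 0,"y": 0,"z": 0,"wx": 0,"wy": 0,"wz": 0}])

```text
clock: 3.95
ee_pos: [668.9, 111.0, 120.6]
orientation: [-3.138, -0.001, 1.775]
force: [-0.1, -0.0, -0.8]
grip_width: 94.1
```

Emit:
step_arm(rows=[{"x": 0,"y": 0,"z": 0,"wx": 0,"wy": 0,"wz": 0},{"x": 0,"y": 0,"z": 0,"wx": 0,"wy": 0,"wz": 0},{"x": 0,"y": 0,"z": 0,"wx": 0,"wy": 0,"wz": 0},{"x": 0,"y": 0,"z": 0,"wx": 0,"wy": 0,"wz": 0},{"x": 0,"y": 0,"z": 0,"wx": 0,"wy": 0,"wz": 0},{"x": 0,"y": 0,"z": 0,"wx": 0,"wy": 0,"wz": 0},{"x": 0,"y": 0,"z": 0,"wx": 0,"wy": 0,"wz": 0},{"x": 0,"y": 0,"z": 0,"wx": 0,"wy": 0,"wz": 0}], jaw=-1, grip_force=25)

```text
clock: 4.75
ee_pos: [669.5, 109.0, 122.3]
orientation: [-3.139, -0.0, 1.773]
force: [-4.1, -0.1, 2.0]
grip_width: 33.3
```

Emit:
step_arm(rows=[{"x": 0,"y": 0,"z": 0,"wx": 0,"wy": 0,"wz": 0},{"x": 0,"y": 0,"z": 0,"wx": 0,"wy": 0,"wz": 0},{"x": 0,"y": 0,"z": 0,"wx": 0,"wy": 0,"wz": 0},{"x": 0,"y": 0,"z": 0,"wx": 0,"wy": 0,"wz": 0},{"x": 0,"y": 0,"z": 0,"wx": 0,"wy": 0,"wz": 0}])

```text
clock: 5.25
ee_pos: [670.4, 109.2, 122.3]
orientation: [-3.14, -0.0, 1.773]
force: [-3.6, -0.6, 2.8]
grip_width: 26.6
```

Emit:
step_arm(rows=[{"x": 0,"y": 0,"z": 0,"wx": 0,"wy": 0,"wz": 0},{"x": 0,"y": 0,"z": 0,"wx": 0,"wy": 0,"wz": 0},{"x": 0,"y": 0,"z": 0,"wx": 0,"wy": 0,"wz": 0},{"x": 0,"y": 0,"z": 0,"wx": 0,"wy": 0,"wz": 0},{"x": 0,"y": 0,"z": 0,"wx": 0,"wy": 0,"wz": 0}])

```text
clock: 5.75
ee_pos: [670.5, 109.3, 122.4]
orientation: [-3.141, -0.0, 1.773]
force: [-5.2, -0.8, 2.5]
grip_width: 26.4
```

Emit:
step_arm(rows=[{"x": 0,"y": 0,"z": 0,"wx": 0,"wy": 0,"wz": 0},{"x": 0,"y": 0,"z": 0,"wx": 0,"wy": 0,"wz": 0},{"x": 0,"y": 0,"z": 0,"wx": 0,"wy": 0,"wz": 0},{"x": 0,"y": 0,"z": 0,"wx": 0,"wy": 0,"wz": 0},{"x": 0,"y": 0,"z": 0,"wx": 0,"wy": 0,"wz": 0},{"x": 0,"y": 0,"z": 0,"wx": 0,"wy": 0,"wz": 0}], jaw=1)

```text
clock: 6.35
ee_pos: [671.2, 109.4, 122.5]
orientation: [3.141, -0.0, 1.773]
force: [-0.1, -0.0, -0.6]
grip_width: 70.9
```

Emit:
step_arm(rows=[{"x": 0,"y": 0,"z": 0,"wx": 0,"wy": 0,"wz": 0},{"x": 0,"y": 0,"z": 0,"wx": 0,"wy": 0,"wz": 0},{"x": 0,"y": 0,"z": 0,"wx": 0,"wy": 0,"wz": 0},{"x": 0,"y": 0,"z": -40,"wx": 0,"wy": 0,"wz": 0},{"x": 0,"y": 0,"z": -40,"wx": 0,"wy": 0,"wz": 0},{"x": 0,"y": 0,"z": 0,"wx": 0,"wy": 0,"wz": 0},{"x": 0,"y": 0,"z": 0,"wx": 0,"wy": 0,"wz": 0}])

```text
clock: 7.05
ee_pos: [671.5, 109.4, 203.6]
orientation: [3.139, -0.0, 1.773]
force: [0.3, -0.2, -0.6]
grip_width: 94.0
```

```bash
python3 - <<'E'
from h import *
# red squeezed mid: U = 573.1+6.5, W=-27
p=579.6*U-27*W; print(p)
go(p[0],p[1],205)
wlook('w4')
E
```

```text
[573.23213985  89.83358971]
t 7.05 pos [671.5 109.4 203.6] rpy [ 3.1393e+00 -1.0000e-04  1.7732e+00] F [ 0.3 -0.2 -0.6] w 94.0 q [-0.37  0.69  0.3   1.43 -0.22  1.05  0.18]
shift [   0.6 -100.2   -1.7]
y [267 189  10  25 230] med [678.6 113.4 149.5] alongU [684.  691.4] alongW [-34.4 -16.4]
y [244 192  10  26 250] med [660.8 107.  149.7] alongU [665.1 672.5] alongW [-38.2 -18.4]
r [150 190  12  23 211] med [582.   93.2 149.6] alongU [584.7 591.9] alongW [-35.1 -16.8]
r [120 192  12  25 235] med [553.6  84.  149.5] alongU [554.4 561.8] alongW [-38.8 -19.1]
yarm [266 181   9   5  30] med [676.6 121.9 117.8] alongU [683.5 691. ] alongW [-18.  -16.1]
yarm [246 183   9  12  41] med [660.  116.  115.9] alongU [665.6 672.4] alongW [-28.  -18.1]
yarm [254 196  13  18 125] med [672.   95.6 117.4] alongU [672.4 683.7] alongW [-45.5 -34.1]
yarm [263 204  21  45 489] med [692.9  73.4 117.8] alongU [682.  700.2] alongW [-82.  -40.3]
rarm [161 181  12  45 253] med [584.   76.5 117.5] alongU [582.3 591.9] alongW [-55.4 -16.4]
rarm [133 183  20  30 245] med [556.8  76.9 117.8] alongU [556.5 570.7] alongW [-45.5 -18.7]
```

Emit:
step_arm(rows=[{"x": 0,"y": -25,"z": 0,"wx": 0,"wy": 0,"wz": 0},{"x": 0,"y": -25,"z": 0,"wx": 0,"wy": 0,"wz": 0},{"x": 0,"y": -25,"z": 0,"wx": 0,"wy": 0,"wz": 0},{"x": 0,"y": -25,"z": 0,"wx": 0,"wy": 0,"wz": 0},{"x": 0,"y": 0,"z": 0,"wx": 0,"wy": 0,"wz": 0},{"x": 0,"y": 0,"z": 0,"wx": 0,"wy": 0,"wz": 0},{"x": 0,"y": 0,"z": 0,"wx": 0,"wy": 0,"wz": 0}])

```text
clock: 7.8
ee_pos: [573.5, 89.5, 201.8]
orientation: [-3.141, 0.0, 1.774]
force: [0.1, -0.4, -0.3]
grip_width: 94.1
```

```bash
python3 - <<'E'
from h import *
go(573.2,89.8,122)
wlook('w5')
E
```

```text
t 7.8 pos [573.5  89.5 201.8] rpy [-3.1413e+00  1.0000e-04  1.7735e+00] F [ 0.1 -0.4 -0.3] w 94.1 q [-0.4   0.55  0.31  1.73 -0.2   0.9   0.19]
shift [ 0.3 -0.2 79.8]
y [380 190  11  23 218] med [676.9 113.2 149.1] alongU [683.1 690.5] alongW [-34.4 -16.1]
y [359 193  12  25 244] med [659.2 106.6 149.1] alongU [664.1 671.6] alongW [-37.8 -18.3]
r [267 190  10  25 231] med [580.6  93.1 149.6] alongU [583.8 591.2] alongW [-34.4 -16.6]
r [230 193  10  26 246] med [551.7  84.5 149.7] alongU [553.6 560.9] alongW [-38.5 -18.7]
yarm [348 183  14  31 174] med [657.6 103.8 117.7] alongU [664.  670.2] alongW [-45.6 -17.9]
yarm [367 182  18  65 465] med [691.   88.6 117.5] alongU [683.2 700.2] alongW [-76.1 -15.9]
rarm [266 182  10  19  48] med [577.3 101.1 120.1] alongU [583.3 590.9] alongW [-30.4 -16.2]
rarm [233 184  39  66 698] med [579.7  65.7 117.7] alongU [559.2 588.4] alongW [-81.7 -18.9]
```

View pics/w5.png

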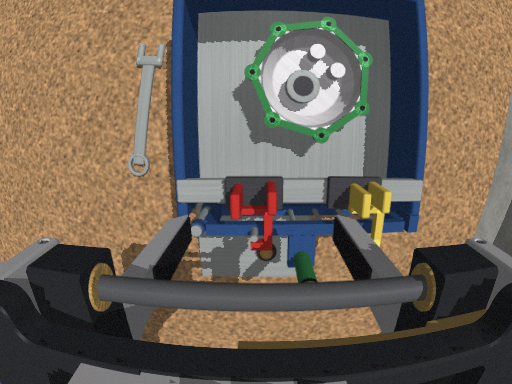

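Emit:
step_arm(rows=[{"x": 0,"y": 0,"z": 25,"wx": 0,"wy": 0,"wz": 0},{"x": 0,"y": 0,"z": 25,"wx": 0,"wy": 0,"wz": 0},{"x": 0,"y": 0,"z": 20,"wx": 0,"wy": 0,"wz": 0},{"x": 0,"y": 0,"z": 10,"wx": 0,"wy": 0,"wz": 0},{"x": 0,"y": 0,"z": 0,"wx": 0,"wy": 0,"wz": 0}])

```text
clock: 8.35
ee_pos: [572.4, 89.2, 121.0]
orientation: [-3.139, 0.0, 1.773]
force: [-0.3, 0.7, -0.1]
grip_width: 94.1
```

Emit:
step_arm(rows=[{"x": 0,"y": 0,"z": 0,"wx": 0,"wy": 0,"wz": 0},{"x": 0,"y": 0,"z": 0,"wx": 0,"wy": 0,"wz": 0},{"x": 0,"y": 0,"z": 0,"wx": 0,"wy": 0,"wz": 0},{"x": 0,"y": 0,"z": 0,"wx": 0,"wy": 0,"wz": 0},{"x": 0,"y": 0,"z": 0,"wx": 0,"wy": 0,"wz": 0},{"x": 0,"y": 0,"z": 0,"wx": 0,"wy": 0,"wz": 0},{"x": 0,"y": 0,"z": 0,"wx": 0,"wy": 0,"wz": 0},{"x": 0,"y": 0,"z": 0,"wx": 0,"wy": 0,"wz": 0}], jaw=-1)

```text
clock: 9.15
ee_pos: [571.3, 89.0, 122.2]
orientation: [-3.138, -0.0, 1.773]
force: [-4.1, -1.7, 3.0]
grip_width: 33.2
```

Emit:
step_arm(rows=[{"x": 0,"y": 0,"z": 0,"wx": 0,"wy": 0,"wz": 0},{"x": 0,"y": 0,"z": 0,"wx": 0,"wy": 0,"wz": 0},{"x": 0,"y": 0,"z": 0,"wx": 0,"wy": 0,"wz": 0},{"x": 0,"y": 0,"z": 0,"wx": 0,"wy": 0,"wz": 0},{"x": 0,"y": 0,"z": 0,"wx": 0,"wy": 0,"wz": 0},{"x": 0,"y": 0,"z": 0,"wx": 0,"wy": 0,"wz": 0},{"x": 0,"y": 0,"z": 0,"wx": 0,"wy": 0,"wz": 0},{"x": 0,"y": 0,"z": 0,"wx": 0,"wy": 0,"wz": 0}])

```text
clock: 9.95
ee_pos: [572.5, 89.2, 122.3]
orientation: [-3.141, -0.0, 1.773]
force: [-4.9, -0.3, 1.6]
grip_width: 25.9
```

Emit:
step_arm(rows=[{"x": 0,"y": 0,"z": 0,"wx": 0,"wy": 0,"wz": 0},{"x": 0,"y": 0,"z": 0,"wx": 0,"wy": 0,"wz": 0},{"x": 0,"y": 0,"z": 0,"wx": 0,"wy": 0,"wz": 0},{"x": 0,"y": 0,"z": 0,"wx": 0,"wy": 0,"wz": 0},{"x": 0,"y": 0,"z": -40,"wx": 0,"wy": 0,"wz": 0},{"x": 0,"y": 0,"z": -48,"wx": 0,"wy": 0,"wz": 0},{"x": 0,"y": 0,"z": 0,"wx": 0,"wy": 0,"wz": 0}], jaw=0.2)

```text
clock: 10.65
ee_pos: [577.9, 89.4, 216.6]
orientation: [3.129, 0.0, 1.773]
force: [0.4, 0.9, 0.4]
grip_width: 56.3
```

Emit:
step_arm(rows=[{"x": 0,"y": 0,"z": 0,"wx": 0,"wy": 0,"wz": -1},{"x": 0,"y": 0,"z": 0,"wx": 0,"wy": 0,"wz": -1},{"x": 0,"y": 0,"z": 0,"wx": 0,"wy": 0,"wz": -1},{"x": 0,"y": 0,"z": 0,"wx": 0,"wy": 0,"wz": -1},{"x": 0,"y": 0,"z": 0,"wx": 0,"wy": 0,"wz": -1},{"x": 0,"y": 0,"z": 0,"wx": 0,"wy": 0,"wz": -1},{"x": 0,"y": 0,"z": 0,"wx": 0,"wy": 0,"wz": -1},{"x": 0,"y": 0,"z": 0,"wx": 0,"wy": 0,"wz": -1}])

```text
clock: 11.45
ee_pos: [573.3, 89.3, 210.1]
orientation: [3.141, 0.0, 2.475]
force: [0.3, 0.8, -0.0]
grip_width: 56.7
```

Emit:
step_arm(rows=[{"x": 0,"y": 0,"z": 0,"wx": 0,"wy": 0,"wz": -1},{"x": 0,"y": 0,"z": 0,"wx": 0,"wy": 0,"wz": -1},{"x": 0,"y": 0,"z": 0,"wx": 0,"wy": 0,"wz": -1},{"x": 0,"y": 0,"z": 0,"wx": 0,"wy": 0,"wz": -1},{"x": 0,"y": 0,"z": 0,"wx": 0,"wy": 0,"wz": -1},{"x": 0,"y": 0,"z": 0,"wx": 0,"wy": 0,"wz": -1},{"x": 0,"y": 0,"z": 0,"wx": 0,"wy": 0,"wz": -0.5},{"x": 0,"y": 0,"z": 0,"wx": 0,"wy": 0,"wz": 0}])

```text
clock: 12.25
ee_pos: [573.2, 89.2, 210.1]
orientation: [3.141, 0.0, 3.038]
force: [-0.0, 0.1, 0.0]
grip_width: 56.5
```

```bash
python3 - <<'E'
from h import *
go(630.8,24,205)
wlook('w6')
E
```

```text
t 12.25 pos [573.2  89.2 210.1] rpy [3.1411e+00 3.0000e-04 3.0384e+00] F [-0.   0.1  0. ] w 56.5 q [-0.18  0.52 -0.04  1.71  0.02  0.91  1.24]
shift [-64.  -58.9   5.1]
y [287 280  13   3  26] med [655.3 112.4 146.2] alongU [663.5 665.6] alongW [-28.3 -17.8]
r [243 183  27  16 261] med [562.2  85.5 149.5] alongU [564.7 572.1] alongW [-39.4 -19.1]
r [255 202  23  15 219] med [579.6  92.  149.4] alongU [583.5 590.3] alongW [-35.4 -17.3]
yarm [270 263  27  20 226] med [658.2  99.9 116.8] alongU [664.2 674.8] alongW [-45.3 -18.8]
rarm [208 175  61  53 691] med [591.4  68.1 117.6] alongU [564.6 599.9] alongW [-80.5 -23. ]
rarm [256 192  21  10  99] med [577.2  92.6 117.6] alongU [583.3 586.7] alongW [-35.  -16.5]
```

Red is home (sliding tab moved about 11.5 mm, same as yellow; jaw read 25.9 mm). On to the post.

Emit:
step_arm(rows=[{"x": -16,"y": -14.7,"z": 0,"wx": 0,"wy": 0,"wz": 0},{"x": -16,"y": -14.7,"z": 0,"wx": 0,"wy": 0,"wz": 0},{"x": -16,"y": -14.7,"z": 0,"wx": 0,"wy": 0,"wz": 0},{"x": -16,"y": -14.7,"z": 0,"wx": 0,"wy": 0,"wz": 0},{"x": 0,"y": 0,"z": 0,"wx": 0,"wy": 0,"wz": 0},{"x": 0,"y": 0,"z": 0,"wx": 0,"wy": 0,"wz": 0}])

```text
clock: 12.9
ee_pos: [630.1, 24.6, 210.0]
orientation: [3.141, -0.001, 3.037]
force: [0.4, -1.1, 0.3]
grip_width: 56.4
```

```bash
python3 - <<'E'
from h import *
go(630.8,24,124)
wlook('w7')
E
```

```text
t 12.9 pos [630.1  24.6 210. ] rpy [ 3.1411e+00 -9.0000e-04  3.0374e+00] F [ 0.4 -1.1  0.3] w 56.4 q [-0.06  0.59 -0.03  1.57  0.02  0.98  1.36]
shift [-0.8 -0.5 86. ]
y [343 218  24  14 210] med [659.5 105.2 149.1] alongU [664.4 671.3] alongW [-39.1 -19.5]
y [351 235  22  14 195] med [677.  111.9 149.2] alongU [682.8 690.2] alongW [-35.4 -17.2]
r [314 109  27  15 251] med [562.8  84.5 149.5] alongU [564.6 572.1] alongW [-39.8 -20. ]
r [325 130  25  14 229] med [580.4  91.6 149.3] alongU [583.4 590.8] alongW [-35.8 -17.6]
g [250 198  21  22 379] med [628.4  23.1 170.5] alongU [613.6 628.1] alongW [-110.7  -96.3]
yarm [329 207  29  39 307] med [660.9  96.2 117.5] alongU [664.  692.2] alongW [-45.6 -20.8]
yarm [298 235  12  23 140] med [689.8  60.3 117.6] alongU [679.4 699.8] alongW [-82.3 -76.1]
rarm [269 113  50  53 783] med [592.8  64.1 117.8] alongU [565.9 599.9] alongW [-82.3 -40.4]
rarm [317 128  20  14  56] med [578.   84.9 117.8] alongU [582.9 589.8] alongW [-36.2 -19.1]
```

View pics/w7.png

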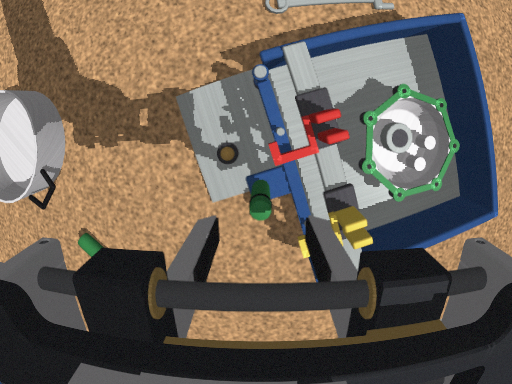

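Emit:
step_arm(rows=[{"x": 0.5,"y": -0.5,"z": 25,"wx": 0,"wy": 0,"wz": 0},{"x": 0,"y": 0,"z": 25,"wx": 0,"wy": 0,"wz": 0},{"x": 0,"y": 0,"z": 20,"wx": 0,"wy": 0,"wz": 0},{"x": 0,"y": 0,"z": 14,"wx": 0,"wy": 0,"wz": 0},{"x": 0,"y": 0,"z": 0,"wx": 0,"wy": 0,"wz": 0},{"x": 0,"y": 0,"z": 0,"wx": 0,"wy": 0,"wz": 0}])

```text
clock: 13.55
ee_pos: [630.2, 24.4, 127.0]
orientation: [3.141, 0.0, 3.039]
force: [0.7, 0.2, 1.1]
grip_width: 56.1
```

Emit:
step_arm(rows=[{"x": 0,"y": 0,"z": 0,"wx": 0,"wy": 0,"wz": 0},{"x": 0,"y": 0,"z": 0,"wx": 0,"wy": 0,"wz": 0},{"x": 0,"y": 0,"z": 0,"wx": 0,"wy": 0,"wz": 0},{"x": 0,"y": 0,"z": 0,"wx": 0,"wy": 0,"wz": 0},{"x": 0,"y": 0,"z": 0,"wx": 0,"wy": 0,"wz": 0},{"x": 0,"y": 0,"z": 0,"wx": 0,"wy": 0,"wz": 0},{"x": 0,"y": 0,"z": 0,"wx": 0,"wy": 0,"wz": 0},{"x": 0,"y": 0,"z": 0,"wx": 0,"wy": 0,"wz": 0}], jaw=-1, grip_force=40)

```text
clock: 14.35
ee_pos: [630.1, 23.3, 126.6]
orientation: [-3.141, 0.0, 3.038]
force: [-0.1, -1.2, 1.5]
grip_width: 17.5
```

Emit:
step_arm(rows=[{"x": 0.11,"y": -5.03,"z": 0,"wx": 0,"wy": 0,"wz": 0.5},{"x": 0.11,"y": -5.03,"z": 0,"wx": 0,"wy": 0,"wz": 0.5},{"x": 0.11,"y": -5.03,"z": 0,"wx": 0,"wy": 0,"wz": 0.5},{"x": 0.11,"y": -5.03,"z": 0,"wx": 0,"wy": 0,"wz": 0.5},{"x": 0.11,"y": -5.03,"z": 0,"wx": 0,"wy": 0,"wz": 0.5},{"x": 0.11,"y": -5.03,"z": 0,"wx": 0,"wy": 0,"wz": 0.5},{"x": 0.11,"y": -5.03,"z": 0,"wx": 0,"wy": 0,"wz": 0.5},{"x": 0.11,"y": -5.03,"z": 0,"wx": 0,"wy": 0,"wz": 0.5}])

```text
clock: 15.15
ee_pos: [619.2, -15.1, 126.6]
orientation: [3.141, 0.001, 2.686]
force: [0.6, 0.2, 2.8]
grip_width: 17.6
```

Emit:
step_arm(rows=[{"x": 0,"y": 0,"z": 0,"wx": 0,"wy": 0,"wz": 0},{"x": 0,"y": 0,"z": 0,"wx": 0,"wy": 0,"wz": 0}])

```text
clock: 15.35
ee_pos: [619.3, -15.0, 126.6]
orientation: [3.142, 0.001, 2.689]
force: [1.1, 0.0, 2.7]
grip_width: 17.7
```

Emit:
step_arm(rows=[{"x": 0.11,"y": -5.03,"z": 0,"wx": 0,"wy": 0,"wz": 0.5},{"x": 0.11,"y": -5.03,"z": 0,"wx": 0,"wy": 0,"wz": 0.5},{"x": 0.11,"y": -5.03,"z": 0,"wx": 0,"wy": 0,"wz": 0.5},{"x": 0.11,"y": -5.03,"z": 0,"wx": 0,"wy": 0,"wz": 0.5},{"x": 0.11,"y": -5.03,"z": 0,"wx": 0,"wy": 0,"wz": 0.5},{"x": 0.11,"y": -5.03,"z": 0,"wx": 0,"wy": 0,"wz": 0.5},{"x": 0.11,"y": -5.03,"z": 0,"wx": 0,"wy": 0,"wz": 0.5},{"x": 0.11,"y": -5.03,"z": 0,"wx": 0,"wy": 0,"wz": 0.5}])

```text
clock: 16.15
ee_pos: [598.9, -44.5, 126.7]
orientation: [3.134, 0.002, 2.338]
force: [13.0, 9.3, -4.9]
grip_width: 17.9
```

Emit:
step_arm(rows=[{"x": 0.11,"y": -5.03,"z": 0,"wx": 0,"wy": 0,"wz": 0.5},{"x": 0.11,"y": -5.03,"z": 0,"wx": 0,"wy": 0,"wz": 0.5},{"x": 0.11,"y": -5.03,"z": 0,"wx": 0,"wy": 0,"wz": 0.5},{"x": 0.11,"y": -5.03,"z": 0,"wx": 0,"wy": 0,"wz": 0.5},{"x": 0.11,"y": -5.03,"z": 0,"wx": 0,"wy": 0,"wz": 0.5},{"x": 0.11,"y": -5.03,"z": 0,"wx": 0,"wy": 0,"wz": 0.5},{"x": 0.11,"y": -5.03,"z": 0,"wx": 0,"wy": 0,"wz": 0.5},{"x": 0.11,"y": -5.03,"z": 0,"wx": 0,"wy": 0,"wz": 0.5}])

```text
clock: 16.95
ee_pos: [562.3, -70.3, 126.6]
orientation: [3.141, 0.001, 1.987]
force: [3.4, -1.8, 2.4]
grip_width: 17.3
```

Emit:
step_arm(rows=[{"x": 0.11,"y": -5.03,"z": 0,"wx": 0,"wy": 0,"wz": 0.5},{"x": 0.11,"y": -5.03,"z": 0,"wx": 0,"wy": 0,"wz": 0.5},{"x": 0.11,"y": -5.03,"z": 0,"wx": 0,"wy": 0,"wz": 0.5},{"x": 0.11,"y": -5.03,"z": 0,"wx": 0,"wy": 0,"wz": 0.5},{"x": 0.11,"y": -5.03,"z": 0,"wx": 0,"wy": 0,"wz": 0.5},{"x": 0.11,"y": -5.03,"z": 0,"wx": 0,"wy": 0,"wz": 0.5},{"x": 0.11,"y": -5.03,"z": 0,"wx": 0,"wy": 0,"wz": 0.5},{"x": 0.11,"y": -5.03,"z": 0,"wx": 0,"wy": 0,"wz": 0.5}])

```text
clock: 17.75
ee_pos: [523.3, -79.9, 126.6]
orientation: [3.141, 0.0, 1.638]
force: [2.8, -3.4, 3.9]
grip_width: 17.4
```

Emit:
step_arm(rows=[{"x": 0,"y": 0,"z": 0,"wx": 0,"wy": 0,"wz": 0},{"x": 0,"y": 0,"z": 0,"wx": 0,"wy": 0,"wz": 0},{"x": 0,"y": 0,"z": 0,"wx": 0,"wy": 0,"wz": 0},{"x": 0,"y": 0,"z": 0,"wx": 0,"wy": 0,"wz": 0},{"x": 0,"y": 0,"z": 0,"wx": 0,"wy": 0,"wz": 0}])

```text
clock: 18.25
ee_pos: [523.6, -79.9, 126.5]
orientation: [3.142, 0.0, 1.642]
force: [2.7, -3.2, 4.7]
grip_width: 17.5
```

```bash
python3 - <<'E'
from h import *
s=robot.read_state(); d=s['ee_pos'][:2]-[516,36]; print(s['clock'],s['force'],s['grip_width'],'gate deg',-np.degrees(np.arctan2(d[1],d[0]))-6.1,np.hypot(*d))
wlook('w8'); b=snap('top','t8'); a=snap('scene','s8')
f=lambda i:cv2.resize(i,(400,300),interpolation=cv2.INTER_AREA)
cv2.imwrite('pics/end.png',np.vstack([np.hstack([f(b['pixels'][120:300,130:370]),f(cv2.imread('pics/w8.png')[:,:,::-1])]),np.hstack([f(a['pixels'][90:300,120:400]),f(b['pixels'])])])[:,:,::-1])
E
```

```text
18.25 [ 2.74105261 -3.20159502  4.70672103] 17.47715781042856 gate deg 80.15541441453142 116.10827071028861
g [246 241  33  34 883] med [523.3 -78.2 170.5] alongU [489.7 504.3] alongW [-190.  -175.2]
yarm [ 451    0   49   66 1314] med [687.1  88.7 116.9] alongU [664.2 699.7] alongW [-82.2 -34.3]
rarm [ 333    0   64   64 1689] med [591.4  64.7 117.3] alongU [565. 600.] alongW [-82.9 -40.4]
```

View pics/end.png

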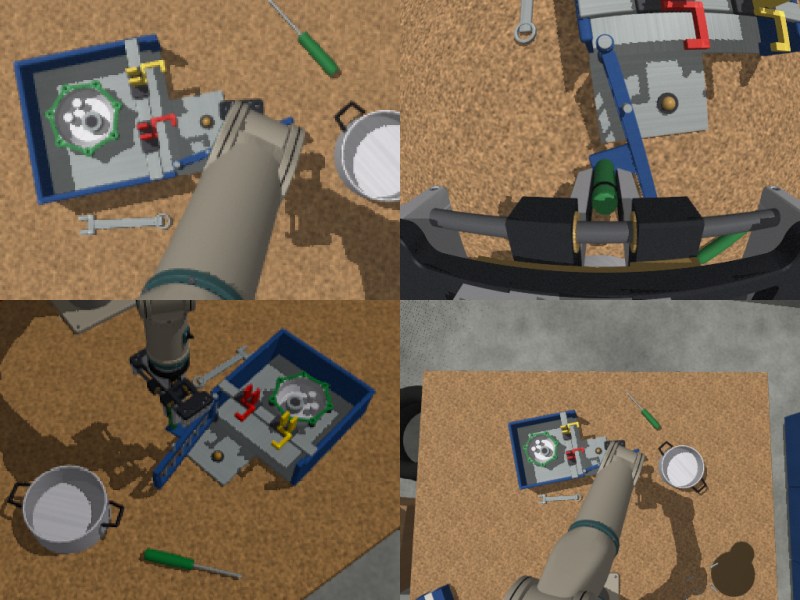

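The post (wrist view, about (604,185)) is between the fingers. The gate stands about 80° open, both catches are squeezed, and the cover, pan, spanner and screwdriver are in place. Handing in.

```bash
python3 -c "
from plant import robot
print(robot.close_job()); s=robot.read_state(); print(s['clock'],s['ee_pos'],s['grip_width'],s['force'])"
```

```text
the job is handed in; nothing more can be done
None
the job is handed in; nothing more can be done
```

The job is handed in: both catches are squeezed home, yellow first and then red, and the gripper is holding the green post with the gate about 80° open. I took the post through the detent on an arc about the hinge.

- **Catches:** the jaw closed to 26.4 mm on the yellow catch and 25.9 mm on the red, against 27 mm when home. The wrist camera put each sliding tab about 11–12 mm along, slightly under the 13 mm from the jaw but clear of the 9 mm release. In the last close-up both hooks were still in their released positions. I had no direct reading of the force on the fixed tabs.
- **Gate:** the last check put it at about 80° (1.40 rad) and still. The jaw was on the post at 17.5 mm with a 40 N grip setting, and the wrist force was about 6 N. The clock read about 18 s of the 54 s allowed.
- **Cover, pan, spanner and screwdriver:** they look unmoved in the final pictures; I did not measure this. The arm could not be read after handing in, so nothing was checked during the final second.

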